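Shut and lock the filter panel of a bench dust extractor

ROBOT

A 6-joint arm with a two-finger parallel gripper is mounted at the origin on the work surface. World frame = base frame: x ahead of the robot, y to its left, z up, the work surface at z = 0. Lengths are in m, angles in degrees, forces in N, time in s.
With the tool pointing down it reaches from about 0.4 to 0.825 m from the base axis. Payload 7 kg.
Tool frame: the origin (TCP) lies midway between the tips of the shut fingers; the grasp point (between the pads) lies 19 mm behind it (r.grip_point_offset is the z of the grasp point in the tool frame, in m); z points along the fingers, y is the line along which they close (so a half turn about z gives the same grasp; the last joint's range is limited). The gripper opens to 88 mm and grips with 3 to 60 N. Pads are 19 mm wide; open, the fingers measure 130 mm over their backs; the gripper's body (78 mm by 193 mm) begins 47 mm behind the grasp point.
Start: joints at [-53.91, 20.546, 0.682, 0, -70.136, -16.507], TCP at [0.226, -0.636, 0.227] pointing down, gripper open.
Joint ranges: [-176.03, 176.03], [-82.01, 121.73], [-58.28, 71.71], [-173.87, 95.51], [-174.79, -0.11], [-173.66, 173.66]. Speed limits (degrees/s): [136.94, 136.94, 172.46, 180, 180, 180].

INTERFACE

Orientations are given as [roll, pitch, yaw] about the fixed x, y, z axes, in that order (R = Rz(yaw) Ry(pitch) Rx(roll)).
In Python, from plant import r, viewer, recognise, outline_of, pinpoint gives the robot as it stands.
- The arm moves only by the tool move_arm, never from a script. Its argument "targets" is a list of rows, each a list of 2 entries, a list of its own where there are three numbers: the shift along the tool's x, y, z in cm, then the turn, a rotation vector about the tool's x, y, z in rad. A call has 1 to 5 rows; each row is the pose to reach, as a shift and turn from the pose commanded when the call began, along the tool's axes at that moment; what a row does not reach only later rows make up. A row lasts 1/8 s, in which the tool goes at most 62.5 mm and 10.7 degrees, less where a joint would pass 70% of its speed; a pose out of reach is approached as far as the arm can. A call with a gripper value outside its range is refused whole. "jaw" is the finger opening in cm, from 0 to 8.76, set as the call begins (left out, the last holds). The fingers move at their own pace and stop on an object; "squeeze" is the grip in N (left out, the last holds). Time passes only in rows, so rows that repeat a pose let the fingers close. It gives the time, the measured TCP pose, the force, the opening and the grip force at its end, in the units of the state.
- r.get_state(): the state, without advancing time (a new reading comes with each control period).
- viewer.capture(name): name is "scene" or "top" or "wrist"; returns a dict with "image" (420x560x3 uint8, blue, green, red), "intrinsics" (3x3 intrinsics, pixels), "D" ([k1, k2, p1, p2, k3] as OpenCV has them; the pictures are not rectified), "camera_from_world" (4x4, takes a point from world to camera coordinates). Camera axes: x right, y up, looking along -z (the intrinsics and any distortion apply to the point x, -y, -z); pixel columns grow to the right and rows downward; lengths in m; the calibration is good to about 2 mm. A picture is of the moment at which its call begins. There is no depth.
- r.close_job(): hands the job in; it is judged then, once.
Trained networks look in the newest picture that a camera, given by its name, has taken for a name from the list of things; names that differ only in an ending like _2 or _b are one class to them, and where a whole thing is asked for, a point or a joint stands for the part that bears it (a point fixed in the world has none). Each returns a list of dicts, best first, with "score" (0 to 1); they miss things now and then, are a little off and sometimes report something else, mostly with a low value. They report only what shows in the picture. A call takes as long as a camera call.
- recognise(label, camera): "box" ([left, top, right, bottom] in pixels, round what is visible of it).
- outline_of(label, camera): "mask" (420x560 bool, what is visible of it) and "box" ([left, top, right, bottom] in pixels, round what is visible of it).
- pinpoint(label, camera): "location" ([row, column] in pixels: a listed point, or the origin of a listed thing).
The state is a dict: "time_s": time; "joints": joint angles; "qd": joint speeds; "joint_torque": joint torques, N m; "tcp_pos": TCP position; "eef_rot": TCP orientation; "contact_force": force on the tool from outside, world axes, zero at the start; "moment": the same for the moment, N m; "gripper_width": finger opening in m; "gripper_force": force on a finger pad.
Only numpy, scipy, OpenCV 4.12 (cv2) and the standard library are available. Lean on these libraries where they do the work, as an engineer would, in place of code of your own. Each camera call takes 0.05 s, during which the arm holds its last target. There are 200 camera calls.

TASK

The filter panel on top of the bench dust extractor stands ajar. Push it fully shut with the fingertips, then set a fingertip in the slot of its round cam fastener and turn it a quarter turn clockwise, all the way to its stop, so that the panel is locked. Do not grasp anything, do not swing the panel further open, leave the tools and pieces around it where they stand, and finish clear of everything.

Things in the scene. Friction and masses are not known exactly. Their poses are not given: they have to be found in the camera images.
- extractor: Fixed grey bench dust extractor: box 240 mm front to back (its x) by 260 mm (y), 140 mm high to the top of its shut panel. Origin: centre of its underside, on the bench; x points from its front (robot side) to its back, y left, z up. Its place and yaw change. The panel's hinge line runs along y, 118 mm behind the origin, 134 mm up.
- panel (a joint): Panel angle, rad: 0 shut on a rigid stop, grows as its front edge rises. Plate 236 mm front to back, 256 mm wide, 6 mm thick, hinged along its back edge. Starts 0.25 to 0.45; stiff hinge, stays where left; 2 to 4 N near the front edge pushes it down. Its top is bare and flat from 56 mm to 115 mm left and right of the middle.
- panel_front (a point): Point on the panel's top face, middle of its front edge; moves with the panel; axes as the extractor's when shut.
- cam (a joint): Cam angle, rad: 0 unlocked (slot runs front to back), grows clockwise seen from above, to a stop at 1.571: locked, slot parallel to the panel's front edge. Starts 0 to 0.2. Friction 0.12 N m; stays where left. Turned past about 0.85 while the panel is up, its tongue (under the panel) fouls a keeper and the panel cannot shut.
- slot (a point): On the cam's axis, at the slot's floor. The cam is a black round head, 92 mm wide, 18 mm high above the panel, midway across it, axis 160 mm in front of the hinge line. Slot: straight through the axis, right across the head, 36 mm wide, 14 mm deep, open at both ends; floor 144 mm above the bench when shut. Site x runs along the slot, z out of the panel; turns with the cam.
- mallet: Loose round wooden carver's mallet standing on its head, 76 mm wide, 200 mm tall, beside the extractor; leave alone. Origin at the centre of its underside.
- wax_tin: Loose closed metal tin, 72 mm wide, 60 mm tall, beside the extractor; leave alone. Origin at the centre of its underside.
- carving: Loose small carved wooden block, 85 by 50 by 60 mm, beside the extractor; leave alone. Origin at the centre of its underside.

How it is judged:
By the outcome, as a careful person would: the job done as asked, in the order asked, and still so for the second after the job is handed in, with the robot touching nothing.
It also fails if it takes over 48 s, if anything falls off the work surface, if the arm or the gripper's body presses on something with over 40 N, if the wrist force passes 120 N, or if a joint passes its speed limit or range.

## Working session

There is one attempt and no reset: what is moved stays moved. The work goes in short steps, Python scripts to look and compute and a tool call to move; the robot and the scene stay as the last step left them, time stands still between calls to the robot, and variables do not carry over. Pictures are saved under pics/ and viewed, at most 10 in all, crops included, and the job is handed in when it is done.

Besides the shell and the picture viewer there is one more tool, called after "Call:" by a JSON object that holds its "api" and its "payload", one argument or row to a line. move_arm: Moves the arm, as the interface text tells. Its arguments: {"type":"object","properties":{"targets":{"type":"array","items":{"type":"array"}},"jaw":{"type":"number"},"squeeze":{"type":"number"}},"required":["targets"]}

```bash
mkdir -p pics; ls
cat > h.py <<'E'
import numpy as np, cv2
from scipy.spatial.transform import Rotation as R
from plant import r, viewer, recognise, outline_of, pinpoint
def ray(c,rc):
    p=cv2.undistortPoints(np.array([[[rc[1],rc[0]]]],float),np.array(c["intrinsics"]),np.array(c["D"]))[0,0]
    T=np.array(c["camera_from_world"]); d=T[:3,:3].T@np.array([p[0],-p[1],-1.]); return -T[:3,:3].T@T[:3,3],d
def atz(c,rc,z):
    o,d=ray(c,rc); return o+d*(z-o[2])/d[2]
def tri(obs):
    A=np.zeros((3,3));b=np.zeros(3)
    for o,d in obs:
        d=d/np.linalg.norm(d);P=np.eye(3)-np.outer(d,d);A+=P;b+=P@o
    x=np.linalg.solve(A,b); res=[np.linalg.norm(np.cross(x-o,d/np.linalg.norm(d))) for o,d in obs]
    return x,res
def proj(c,X):
    T=np.array(c["camera_from_world"]);X=np.atleast_2d(X)@T[:3,:3].T+T[:3,3];X=X*[1,-1,-1]
    return cv2.projectPoints(X,np.zeros(3),np.zeros(3),np.array(c["intrinsics"]),np.array(c["D"]))[0][:,0]
E
python3 - <<'E'
from h import *
cs={n:viewer.capture(n) for n in("scene","top","wrist")}
cv2.imwrite("pics/a.png",cs["scene"]["image"]);cv2.imwrite("pics/b.png",cs["top"]["image"])
for n in cs:
    print(n,"cam at",(-np.array(cs[n]["camera_from_world"])[:3,:3].T@np.array(cs[n]["camera_from_world"])[:3,3]).round(3))
for l in("extractor","panel_front","slot","mallet","wax_tin","carving"):
    o=[]
    for n in cs:
        p=pinpoint(l,n)[:2]
        print(l,n,[(np.round(q["location"],1),round(q["score"],2)) for q in p])
        if p and p[0]["score"]>.4:o.append(ray(cs[n],p[0]["location"])); print("   z0",atz(cs[n],p[0]["location"],0).round(3))
    if len(o)>1: print("  tri",[np.round(v,3) for v in tri(o)])
E
```

```text
pics
scene cam at [0.937 0.547 0.646]
top cam at [0.395 0.053 0.889]
wrist cam at [ 0.159 -0.66   0.385]
extractor scene []
extractor top [(array([234.8, 391.2]), 0.17)]
extractor wrist []
panel_front scene [(array([138.8, 330.9]), 0.63)]
   z0 [ 0.22  -0.193  0.   ]
panel_front top [(array([266.7, 292.2]), 0.91)]
   z0 [0.454 0.038 0.   ]
panel_front wrist []
  tri [array([0.442, 0.04 , 0.202]), array([0.002, 0.002])]
slot scene [(array([159.5, 301.9]), 0.96)]
   z0 [ 0.348 -0.16   0.   ]
slot top [(array([226.4, 291. ]), 0.93)]
   z0 [0.547 0.046 0.   ]
slot wrist []
  tri [array([0.517, 0.046, 0.187]), array([0.002, 0.002])]
mallet scene [(array([320.8, 349. ]), 0.83), (array([140.4, 331.2]), 0.28)]
   z0 [0.581 0.274 0.   ]
mallet top [(array([203.6, 198.3]), 0.93)]
   z0 [0.588 0.268 0.   ]
mallet wrist []
  tri [array([0.584, 0.271, 0.002]), array([0.004, 0.004])]
wax_tin scene []
wax_tin top [(array([232. , 386.1]), 0.95)]
   z0 [ 0.548 -0.176 -0.   ]
wax_tin wrist []
carving scene [(array([282. , 393.9]), 0.92)]
   z0 [0.451 0.26  0.   ]
carving top [(array([261.3, 198.5]), 0.66)]
   z0 [0.452 0.253 0.   ]
carving wrist []
  tri [array([ 0.451,  0.256, -0.004]), array([0.003, 0.003])]
```

View pics/a.png

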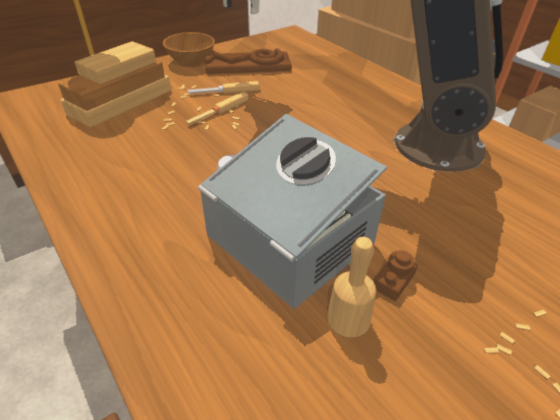

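View pics/b.png

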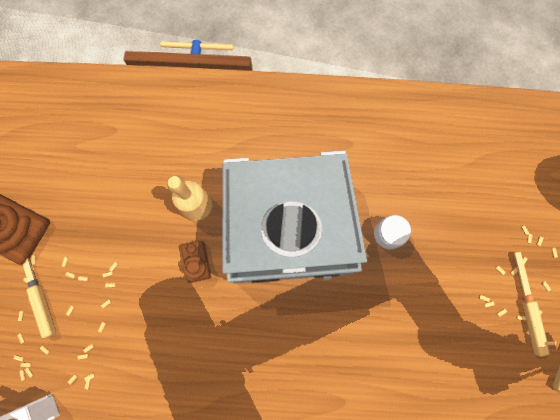

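```bash
cat > fit.py <<'E'
# fit extractor pose+panel angle from panel_front and slot points (scene+top)
from h import *
from scipy.optimize import least_squares
def pts(v):
    x,y,yaw,a=v; Rz=R.from_euler('z',yaw).as_matrix()
    H=np.array([-.0+.118,0,.134]); f=lambda u,w,s=0:Rz@(H+R.from_euler('y',a).as_matrix()@np.array([-u,s,w]))+[x,y,0]
    return f
if __name__=="__main__":
    cs={n:viewer.capture(n) for n in("scene","top")}
    L={n:{l:pinpoint(l,n)[0]["location"] for l in("panel_front","slot")} for n in cs}
    def res(v):
        f=pts(v);P={"panel_front":f(.236,.006),"slot":f(.160,.010)}
        return np.concatenate([(proj(cs[n],P[l])[0]-np.array(L[n][l])[::-1]) for n in cs for l in P])
    s=least_squares(res,[.55,.05,0,.3]); print(s.x.round(4),s.fun.round(1))
    np.save("fit.npy",s.x)
    f=pts(s.x)
    for n in cs:
        im=cs[n]["image"].copy()
        for q in [f(.236,.006,.128),f(.236,.006,-.128),f(0,.006,.128),f(0,.006,-.128),f(.16,.01),f(.236,.006)]:
            p=proj(cs[n],q)[0]; cv2.circle(im,tuple(int(t) for t in p.round()),3,(0,0,255),1)
        cv2.imwrite(f"pics/fit_{n}.png",im)
    t=cv2.imread("pics/fit_top.png")[130:330,180:430];s2=cv2.imread("pics/fit_scene.png")[60:360,100:460]
    t=cv2.resize(t,None,fx=1.6,fy=1.6); c=np.zeros((320,800,3),np.uint8); c[:,:400]=t; c[:300,420:780]=s2
    cv2.imwrite("pics/c.png",c)
E
python3 fit.py
```

```text
[0.5466 0.0478 0.0596 0.2731] [ 2.2  1.   1.9 -0.5  1.8 -0.8  1.  -1.9]
```

View pics/c.png

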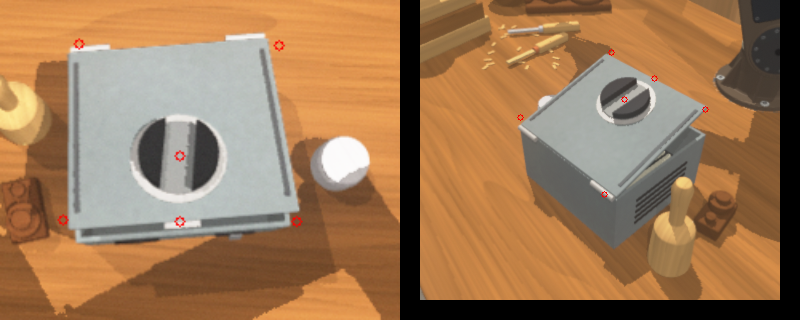

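The scene view shows the panel ajar, with the cam near (305,160), the mallet at (352,290) and the carving at (398,272). In the top view the slot is at (291,227) and the tin at (394,232). The overlaid circles show the fitted yaw is off, so I'll refit with the panel corners added.

```bash
cat > fit2.py <<'E'
from h import *; from fit import pts
from scipy.optimize import least_squares
cs={n:viewer.capture(n) for n in("scene","top")}
C={"top":{(.236,.128):(225,273),(.236,-.128):(364,262),(0,.128):(223,160),(0,-.128):(346,153)},
"scene":{(.236,-.128):(288,117),(.236,.128):(385,170),(0,-.128):(203,188)}}
O=[(n,(u,.006,s),p,.6) for n in C for (u,s),p in C[n].items()]
for n in cs:
    for l,q in(("panel_front",(.236,.006,0)),("slot",(.16,.010,0))):
        O.append((n,q,np.array(pinpoint(l,n)[0]["location"])[::-1],1))
def res(v):
    f=pts(v); return np.concatenate([w*(proj(cs[n],f(*q))[0]-p) for n,q,p,w in O])
s=least_squares(res,[.55,.05,0,.3],loss='soft_l1'); print(s.x.round(4)); print(res(s.x).reshape(-1,2).round(1).tolist())
np.save("fit.npy",s.x); f=pts(s.x); v=s.x.copy(); v[3]=0; g=pts(v)
print("slot",f(.16,.01).round(3),"slot shut",g(.16,.01).round(3),"front",f(.236,.006).round(3))
for sd in(.085,-.085): print("push",sd,f(.215,.006,sd).round(3),g(.215,.006,sd).round(3))
# slot direction in top view: dark/light stripe
m=outline_of("slot","top"); print([ (q["box"],q["score"]) for q in m[:2]])
st=r.get_state(); print(st["tcp_pos"],st["eef_rot"],st["time_s"],st["contact_force"])
E
python3 fit2.py
```

```text
[0.5467 0.0521 0.1312 0.2523]
[[-2.0, 0.0], [1.0, 0.7], [-0.2, 0.9], [0.7, 0.3], [-0.8, -1.6], [1.1, -0.9], [-2.2, -3.4], [-1.0, 1.0], [3.9, 2.9], [0.3, -1.4], [-0.3, 0.2]]
slot [0.513 0.048 0.184] slot shut [0.505 0.047 0.144] front [0.439 0.038 0.199]
push 0.085 [0.448 0.125 0.193] [0.439 0.124 0.14 ]
push -0.085 [ 0.47  -0.044  0.193] [ 0.462 -0.045  0.14 ]
[([265.4, 203.1, 316.0, 248.8], 0.68)]
[ 0.22619218 -0.63594039  0.22652489] [ 1.79996226e+02 -1.30172515e-03 -1.60417858e+02] 1.7 [-0.38918868  0.05599337 -0.1955858 ]
```

```bash
cat > go.py <<'E'
from h import *; import sys
# usage: go.py x y z yaw -> shift (cm) & turn (rad) in tool axes
x,y,z,yaw=map(float,sys.argv[1:])
s=r.get_state(); T=R.from_euler('xyz',s["eef_rot"],degrees=True); G=R.from_euler('xyz',[180,0,yaw],degrees=True)
print(s["time_s"],"shift",(T.inv().apply(np.array([x,y,z])-s["tcp_pos"])*100).round(1),"turn",(T.inv()*G).as_rotvec().round(3))
E
python3 go.py .465 -.045 .26 -82.5
```

```text
1.7 shift [-42.3  47.7  -3.3] turn [ 0.    0.   -1.36]
```

Call:
{"api": "move_arm", "payload": {
  "targets": [
    [[-42.3, 47.7, -3.3], [0, 0, -1.36]],
    [[-42.3, 47.7, -3.3], [0, 0, -1.36]],
    [[-42.3, 47.7, -3.3], [0, 0, -1.36]],
    [[-42.3, 47.7, -3.3], [0, 0, -1.36]],
    [[-42.3, 47.7, -3.3], [0, 0, -1.36]]
  ],
  "jaw": 0
}}

```text
time_s: 2.33
tcp_pos: [0.3435, -0.3448, 0.2431]
eef_rot: [-179.9, -0.0, -106.4]
contact_force: [2.3, -0.1, 0.4]
gripper_width: 0.0434
gripper_force: 0.0
```

```bash
python3 go.py .465 -.045 .26 -82.5
```

```text
2.325 shift [-32.2  -3.2  -1.7] turn [-0.001 -0.    -0.417]
```

Call:
{"api": "move_arm", "payload": {
  "targets": [
    [[-32, -3, -1.7], [0, 0, -0.4]],
    [[-32, -3, -1.7], [0, 0, -0.4]],
    [[-32, -3, -1.7], [0, 0, -0.4]],
    [[-32, -3, -1.7], [0, 0, -0.4]],
    [[-32, -3, -1.7], [0, 0, -0.4]]
  ]
}}

```text
time_s: 2.95
tcp_pos: [0.4607, -0.0552, 0.2599]
eef_rot: [-179.9, 0.0, -83.8]
contact_force: [0.8, 0.4, 0.2]
gripper_width: 0.0007
gripper_force: 0.0
```

```bash
python3 go.py .465 -.045 .235 -82.5
```

```text
2.95 shift [-1.  -0.5  2.5] turn [-0.002  0.    -0.022]
```

Call:
{"api": "move_arm", "payload": {
  "targets": [
    [[0, -0.3, 1.5], [0, 0, 0]],
    [[0, -0.3, 2], [0, 0, 0]],
    [[0, -0.3, 2], [0, 0, 0]]
  ]
}}

```text
time_s: 3.32
tcp_pos: [0.4625, -0.0581, 0.2388]
eef_rot: [179.9, -0.0, -83.9]
contact_force: [-1.0, 0.1, 0.5]
gripper_width: 0.0003
gripper_force: 0.0
```

```bash
python3 go.py .465 -.045 .135 -82.5
python3 - <<'E'
from h import *; from fit import pts
v=np.load("fit.npy");f=pts(v)
c=viewer.capture("wrist");im=c["image"].copy()
for l in("slot","panel_front"):
    p=pinpoint(l,"wrist");print(l,[(np.round(q["location"],1),round(q["score"],2)) for q in p[:2]])
for q in [f(.236,.006,.128),f(.236,.006,-.128),f(0,.006,.128),f(0,.006,-.128),f(.16,.01),f(.236,.006)]:
    p=proj(c,q)[0];print(p.round()); 
    if abs(p).max()<900: cv2.circle(im,tuple(int(t) for t in p),4,(0,0,255),1)
cv2.imwrite("pics/d.png",im)
E
```

```text
3.325 shift [-1.3 -0.4 10.4] turn [ 0.001 -0.    -0.024]
slot []
panel_front []
[301. 472.]
[299. 186.]
[ 87. 413.]
[ 26. 180.]
[205. 343.]
[300. 355.]
```

View pics/d.png

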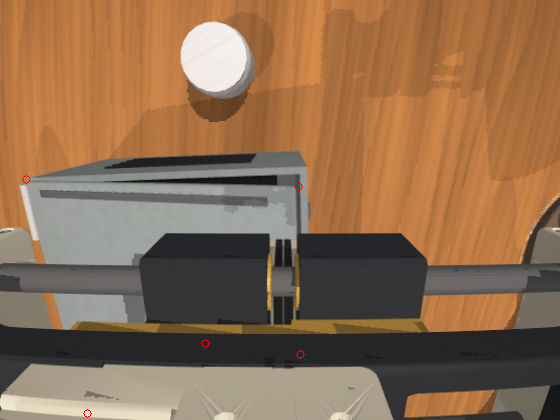

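Wrist view: the fitted corners match the real panel edges at (27,180) and (299,185). The closed fingers sit above the right strip near the front edge, clear of the tin at (217,60). Next I'll press down.

Call:
{"api": "move_arm", "payload": {
  "targets": [
    [[-0.8, -1.0, 2.5], [0, 0, 0]],
    [[-0.8, -1.0, 4.5], [0, 0, 0]],
    [[-0.8, -1.0, 5.5], [0, 0, 0]],
    [[-0.8, -1.0, 6.5], [0, 0, 0]],
    [[-0.8, -1.0, 7.5], [0, 0, 0]]
  ]
}}

```text
time_s: 4.1
tcp_pos: [0.4725, -0.0482, 0.1642]
eef_rot: [-179.9, 0.0, -83.8]
contact_force: [-1.2, 0.6, 2.1]
gripper_width: 0.0007
gripper_force: 0.8
```

Call:
{"api": "move_arm", "payload": {
  "targets": [
    [[0, 0, 0.7], [0, 0, 0]],
    [[0, 0, 1.3], [0, 0, 0]],
    [[0, 0, 1.8], [0, 0, 0]],
    [[0, 0, 2.2], [0, 0, 0]],
    [[0, 0, 2.4], [0, 0, 0]]
  ]
}}

```text
time_s: 4.72
tcp_pos: [0.4723, -0.048, 0.1401]
eef_rot: [180.0, -0.0, -83.8]
contact_force: [-6.1, 1.4, 16.2]
gripper_width: 0.0008
gripper_force: 8.2
```

Call:
{"api": "move_arm", "payload": {
  "targets": [
    [[0, 0, 0.2], [0, 0, 0]],
    [[0, 0, 0.2], [0, 0, 0]],
    [[0, 0, -5], [0, 0, 0]],
    [[0, 0, -11], [0, 0, 0]],
    [[0, 0, -11], [0, 0, 0]]
  ],
  "jaw": 3
}}

```text
time_s: 5.35
tcp_pos: [0.4753, -0.0475, 0.2552]
eef_rot: [-179.4, 0.0, -83.7]
contact_force: [-0.6, 0.8, 0.0]
gripper_width: 0.0299
gripper_force: 0.0
```

Run:
```python
from h import *; from fit import pts
v=np.load("fit.npy");v[3]=0;f=pts(v)
cc=np.zeros((420,800,3),np.uint8)
for n,(x0,y0) in(("top",(200,130)),("scene",(190,80))):
    c=viewer.capture(n);im=c["image"]
    for l in("slot","panel_front"):
        p=pinpoint(l,n);print(n,l,[(np.round(q["location"],1),round(q["score"],2),atz(c,q["location"],.144 if l=="slot" else .14).round(4)) for q in p[:1]], f(.16,.01).round(4) if l=="slot" else f(.236,.006).round(4))
    k=cv2.resize(im[y0:y0+200,x0:x0+200],(400,400),interpolation=cv2.INTER_CUBIC)
    cc[:400,(0 if n=="top" else 400):(400 if n=="top" else 800)]=k
cv2.imwrite("pics/e.png",cc);s=r.get_state();print(s["tcp_pos"],s["contact_force"],s["time_s"])
```

```text
top slot [] [0.5051 0.0466 0.144 ]
top panel_front [] [0.4297 0.0367 0.14  ]
scene slot [(array([175.5, 304.1]), 0.58, array([0.5081, 0.042 , 0.144 ]))] [0.5051 0.0466 0.144 ]
scene panel_front [(array([163., 333.]), 0.89, array([0.4306, 0.0386, 0.14  ]))] [0.4297 0.0367 0.14  ]
[ 0.4716902  -0.0480634   0.24900632] [ 0.39625915  0.28343766 -0.40393844] 5.65
```

View pics/e.png

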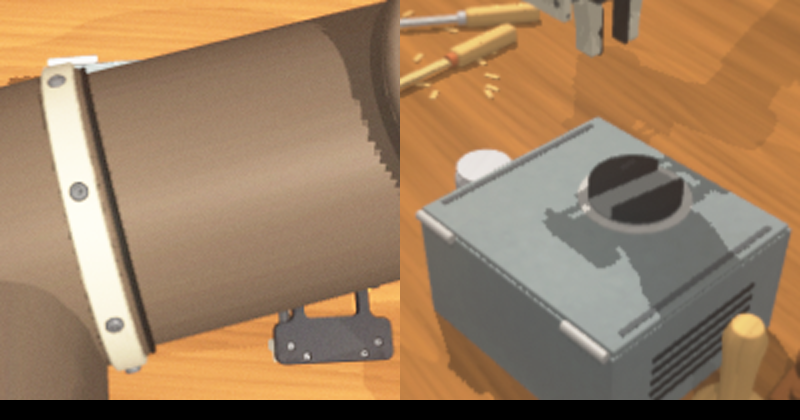

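Panel front agrees with the shut model. Scene shows the slot stripe running from about (292,183) to (326,166), so the cam is already slightly clockwise.

```bash
python3 - <<'E'
from h import *
c=viewer.capture("scene")
a,b=atz(c,(183.5,292.5),.144),atz(c,(166.5,326),.144)
print(a,b,(a+b)/2,np.degrees(np.arctan2(*(a-b)[1::-1])))
m=outline_of("cam","scene");
if m:
    k=m[0]["mask"];ys,xs=np.nonzero(k);print(m[0]["score"],m[0]["box"],atz(c,(ys.mean(),xs.mean()),.150))
E
python3 go.py .506 .045 .20 -94
```

```text
[0.54161535 0.04909279 0.144     ] [0.45396547 0.04369187 0.144     ] [0.49779041 0.04639233 0.144     ] 3.5260617523072284
0.86 [283.2, 158.7, 332.5, 189.0] [0.50895305 0.04823245 0.15      ]
5.75 shift [-8.9 -4.4  4.9] turn [ 0.002 -0.001  0.178]
```

Call:
{"api": "move_arm", "payload": {
  "targets": [
    [[-9, -4.4, 2], [0, 0, 0.11]],
    [[-9, -4.4, 4], [0, 0, 0.11]],
    [[-9, -4.4, 6], [0, 0, 0.11]],
    [[-9, -4.4, 6.5], [0, 0, 0.11]],
    [[-9, -4.4, 6.5], [0, 0, 0.11]]
  ]
}}

```text
time_s: 6.38
tcp_pos: [0.5062, 0.0459, 0.1852]
eef_rot: [180.0, -0.0, -90.1]
contact_force: [1.3, 0.9, 0.3]
gripper_width: 0.0298
gripper_force: 0.0
```

```bash
python3 - <<'E'
from h import *
cc=np.zeros((420,800,3),np.uint8)
c=viewer.capture("scene");im=c["image"][90:230,220:400].copy()
cc[:311,:400]=cv2.resize(im,(400,311),interpolation=cv2.INTER_CUBIC)
w=viewer.capture("wrist");cc[:300,400:]=cv2.resize(w["image"],(400,300))
cv2.imwrite("pics/f.png",cc)
s=r.get_state();print(s["tcp_pos"],s["eef_rot"],proj(c,s["tcp_pos"]),proj(c,[.506,.046,.144]))
E
python3 go.py .506 .046 .148 -90
```

```text
[0.50672129 0.04599296 0.18608198] [-1.79929628e+02  1.68750669e-02 -9.01135324e+01] [[307.14145368 158.33265124]] [[306.23208237 176.15480193]]
6.475 shift [0.  0.1 3.8] turn [-0.001  0.    -0.002]
```

View pics/f.png

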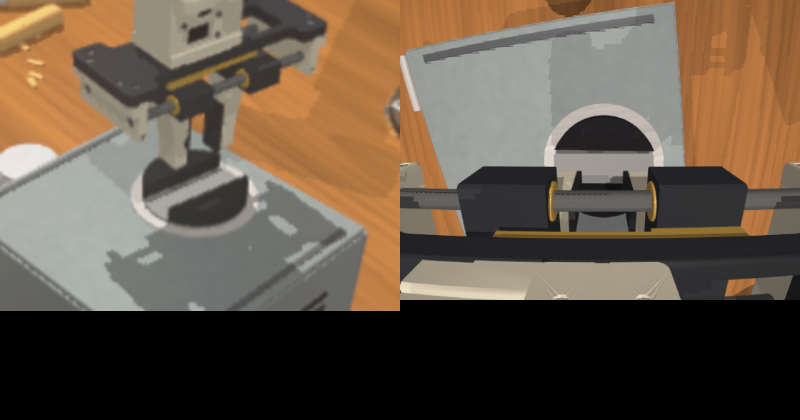

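The wrist view shows the slot edges (row about 151) parallel to the fingers. I'll check the lateral centring against the visible edges.

Run:
```python
from h import *
w=viewer.capture("wrist")
for dy in(.046,.018,0,-.018,-.046): print(dy,proj(w,[.506,.046+dy,.158]).round(1))
for dy in(.018,-.018): print(dy,proj(w,[.506,.046+dy,.144]).round(1))
im=w["image"][120:330,180:400];cv2.imwrite("pics/g.png",cv2.resize(im,None,fx=2.8,fy=2.8,interpolation=cv2.INTER_CUBIC))
```

```text
0.046 [[283.8 303. ]]
0.018 [[283.7 264.3]]
0 [[283.6 237.7]]
-0.018 [[283.5 209.8]]
-0.046 [[283.4 163.5]]
0.018 [[283.7 255.3]]
-0.018 [[283.5 203.8]]
```

View pics/g.png

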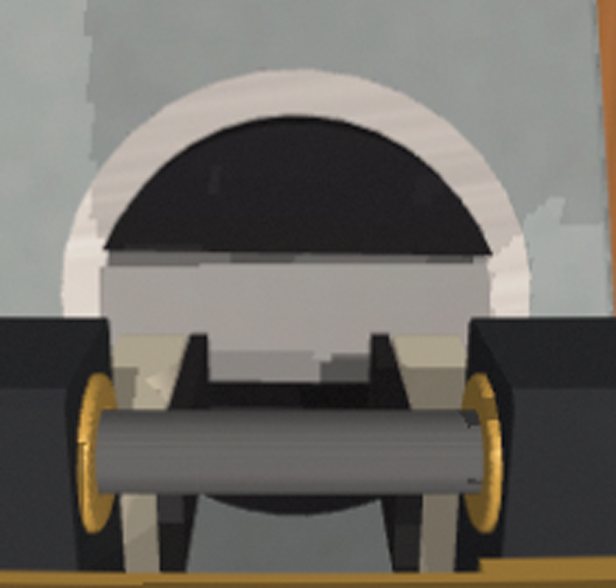

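The slot edges at rows 210 and 256 match the predictions (209.8 and 255), so it's centred. Descending into the slot.

Call:
{"api": "move_arm", "payload": {
  "targets": [
    [[0, 0, 1.5], [0, 0, 0]],
    [[0, 0, 2.7], [0, 0, 0]],
    [[0, 0, 3.7], [0, 0, 0]],
    [[0, 0, 3.7], [0, 0, 0]]
  ]
}}

```text
time_s: 7.02
tcp_pos: [0.5056, 0.046, 0.147]
eef_rot: [179.9, -0.1, -90.1]
contact_force: [-0.1, -0.6, 1.3]
gripper_width: 0.0296
gripper_force: 0.0
```

Call:
{"api": "move_arm", "payload": {
  "targets": [
    [[0, 0, 0], [0, 0, 0.12]],
    [[0, 0, 0], [0, 0, 0.24]],
    [[0, 0, 0], [0, 0, 0.36]],
    [[0, 0, 0], [0, 0, 0.48]],
    [[0, 0, 0], [0, 0, 0.6]]
  ]
}}

```text
time_s: 7.65
tcp_pos: [0.5067, 0.0464, 0.1486]
eef_rot: [-180.0, 0.0, -124.7]
contact_force: [1.2, -0.8, 0.2]
gripper_width: 0.03
gripper_force: 2.0
```

Call:
{"api": "move_arm", "payload": {
  "targets": [
    [[0, 0, 0], [0, 0, 0.12]],
    [[0, 0, 0], [0, 0, 0.24]],
    [[0, 0, 0], [0, 0, 0.36]],
    [[0, 0, 0], [0, 0, 0.48]],
    [[0, 0, 0], [0, 0, 0.6]]
  ]
}}

```text
time_s: 8.28
tcp_pos: [0.5062, 0.0458, 0.1485]
eef_rot: [-180.0, -0.0, -159.0]
contact_force: [-0.2, -2.4, 1.5]
gripper_width: 0.0299
gripper_force: 2.4
```

```bash
python3 -c "
from h import *
s=r.get_state();print(s['time_s'],s['tcp_pos'],s['eef_rot'],s['contact_force'],s['moment'],s['joints'])"
```

```text
8.275 [0.50618866 0.04580741 0.14845637] [-1.79957668e+02 -3.66100676e-02 -1.59045169e+02] [-0.20032981 -2.39438977  1.53910136] [-0.88813121  0.25030147  0.10791061] [ 2.73721277e+01  8.77320283e+00 -2.63900556e+01  4.64280176e-02
 -5.48778625e+01 -9.64440073e+01]
```

Call:
{"api": "move_arm", "payload": {
  "targets": [
    [[0, 0, 0], [0, 0, 0.1]],
    [[0, 0, 0], [0, 0, 0.2]],
    [[0, 0, 0], [0, 0, 0.3]],
    [[0, 0, 0], [0, 0, 0.36]],
    [[0, 0, 0], [0, 0, 0.4]]
  ]
}}

```text
time_s: 8.9
tcp_pos: [0.5057, 0.0456, 0.1484]
eef_rot: [-179.9, -0.1, 178.2]
contact_force: [-2.3, -2.9, 1.4]
gripper_width: 0.0298
gripper_force: 2.5
```

```bash
python3 -c "
from h import *
s=r.get_state();print(s['time_s'],s['tcp_pos'],s['eef_rot'],s['contact_force'],s['moment'])"
```

```text
8.9 [0.50574616 0.0456126  0.14841879] [-1.79930962e+02 -6.12743228e-02  1.78162144e+02] [-2.26912213 -2.93914638  1.44232058] [-0.88336154  0.66335891  0.13614369]
```

Call:
{"api": "move_arm", "payload": {
  "targets": [
    [[0, 0, 0], [0, 0, 0.03]],
    [[0, 0, 0], [0, 0, 0.06]],
    [[0, 0, 0], [0, 0, 0.08]],
    [[0, 0, 0], [0, 0, 0.08]]
  ]
}}

```text
time_s: 9.4
tcp_pos: [0.5057, 0.0458, 0.1483]
eef_rot: [-179.9, -0.1, 173.6]
contact_force: [-4.5, -3.2, 3.1]
gripper_width: 0.0299
gripper_force: 3.0
```

```bash
python3 -c "
from h import *
s=r.get_state();print(s['time_s'],s['tcp_pos'],s['eef_rot'],s['contact_force'],s['moment'])"
```

```text
9.4 [0.50571706 0.0457816  0.14825066] [-1.79946895e+02 -5.65948050e-02  1.73610453e+02] [-4.4737617  -3.18695038  3.07314272] [-1.38885531  1.37442946  0.13693367]
```

Call:
{"api": "move_arm", "payload": {
  "targets": [
    [[0, 0, 0], [0, 0, 0.03]],
    [[0, 0, 0], [0, 0, 0.06]],
    [[0, 0, 0], [0, 0, 0.08]],
    [[0, 0, 0], [0, 0, 0.08]]
  ]
}}

```text
time_s: 9.9
tcp_pos: [0.5056, 0.0457, 0.1484]
eef_rot: [-179.9, -0.1, 169.3]
contact_force: [-5.1, -3.6, 4.5]
gripper_width: 0.0299
gripper_force: 29.0
```

```bash
python3 -c "
from h import *
s=r.get_state();print(s['time_s'],s['tcp_pos'],s['eef_rot'],s['contact_force'],s['moment'])"
```

```text
9.9 [0.50561321 0.04574543 0.14836768] [-1.79884726e+02 -5.39100342e-02  1.69251642e+02] [-5.05295777 -3.5819607   4.53393501] [-1.2759872   1.90849047  2.14842674]
```

Moment has jumped to 2.1 N m, so the cam is at its stop. I'll turn back within the slot's play and lift out.

Call:
{"api": "move_arm", "payload": {
  "targets": [
    [[0, 0, 0], [0, 0, -0.12]],
    [[0, 0, 0], [0, 0, -0.25]],
    [[0, 0, 0], [0, 0, -0.27]],
    [[0, 0, -2], [0, 0, -0.27]],
    [[0, 0, -7], [0, 0, -0.27]]
  ]
}}

```text
time_s: 10.52
tcp_pos: [0.5052, 0.0462, 0.2171]
eef_rot: [-179.9, -0.2, -175.6]
contact_force: [1.4, 0.1, 1.7]
gripper_width: 0.0302
gripper_force: 0.0
```

Call:
{"api": "move_arm", "payload": {
  "targets": [
    [[0, 0, -6], [0, 0, 0]],
    [[6, 0, -10], [0, 0, 0]],
    [[12, 0, -10], [0, 0, 0]],
    [[18, 0, -10], [0, 0, 0]],
    [[22, 0, -10], [0, 0, 0]]
  ]
}}

```text
time_s: 11.15
tcp_pos: [0.2854, 0.0283, 0.3184]
eef_rot: [179.9, 0.1, -175.7]
contact_force: [-1.1, 0.7, 1.8]
gripper_width: 0.0301
gripper_force: 0.0
```

Run:
```python
from h import *; from fit import pts
s=r.get_state();print(s["time_s"],s["tcp_pos"],s["eef_rot"],s["contact_force"],s["qd"])
cc=np.zeros((420,800,3),np.uint8)
v=np.load("fit.npy");v[3]=0;f=pts(v)
for n,(x0,y0) in(("top",(200,130)),("scene",(190,80))):
    c=viewer.capture(n);im=c["image"]
    for l in("panel_front","mallet","wax_tin","carving"):
        p=pinpoint(l,n);print(n,l,[(np.round(q["location"],1),round(q["score"],2),atz(c,q["location"],.14 if l=="panel_front" else 0).round(3)) for q in p[:1]])
    cc[:400,(0 if n=="top" else 400):(400 if n=="top" else 800)]=cv2.resize(im[y0:y0+200,x0:x0+200],(400,400),interpolation=cv2.INTER_CUBIC)
cv2.imwrite("pics/i.png",cc)
```

```text
11.15 [0.28540764 0.02830125 0.31837258] [ 1.79881011e+02  9.36421907e-02 -1.75674601e+02] [-1.1423962   0.70604856  1.79756829] [ 52.36067712 -46.8024772  -23.84109604   0.30528015 -22.26621208
 -51.77586952]
top panel_front [(array([273.1, 291.9]), 0.76, array([0.433, 0.04 , 0.14 ]))]
top mallet [(array([203.1, 196.5]), 0.78, array([0.589, 0.273, 0.   ]))]
top wax_tin [(array([233.5, 388.1]), 0.59, array([ 0.545, -0.181,  0.   ]))]
top carving [(array([261.1, 197.9]), 0.82, array([0.453, 0.254, 0.   ]))]
scene panel_front [(array([163.5, 330.7]), 0.94, array([0.436, 0.037, 0.14 ]))]
scene mallet [(array([319. , 348.8]), 0.57, array([0.578, 0.271, 0.   ]))]
scene wax_tin [(array([179.4, 232.7]), 0.81, array([ 0.539, -0.19 ,  0.   ]))]
scene carving [(array([280.4, 397.4]), 0.68, array([0.443, 0.261, 0.   ]))]
```

View pics/i.png

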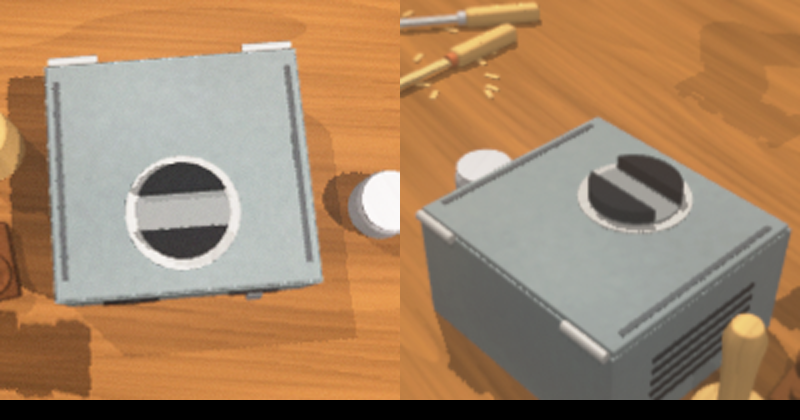

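The panel is shut and the slot runs parallel to the front edge: slope about -0.08 against -0.075 in the top view. The neighbours haven't moved. I'll let the arm settle, then hand in.

Call:
{"api": "move_arm", "payload": {
  "targets": [
    [[0, 0, 0], [0, 0, 0]],
    [[0, 0, 0], [0, 0, 0]],
    [[0, 0, 0], [0, 0, 0]]
  ]
}}

```text
time_s: 12.02
tcp_pos: [0.287, 0.0288, 0.3182]
eef_rot: [-180.0, -0.0, -175.5]
contact_force: [-0.8, -0.4, -1.2]
gripper_width: 0.0302
gripper_force: 0.0
```

```bash
python3 -c "
from h import *
print(r.get_state()['qd'].round(2) if hasattr(r.get_state()['qd'],'round') else 0); print(r.close_job())"
```

```text
[ 0.04 -0.26 -0.06  0.03  0.01  0.08]
the job is handed in; nothing more can be done
None
```

The panel is pushed fully shut and its cam fastener turned clockwise to the stop; the surrounding tools weren't disturbed, the arm finished clear, and I handed the job in at about 12 s (no verdict was returned).

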